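# Start the loaded tube roller with its key

## Task

Two key-switched tube roller mixers stand on the lab bench; one has blood tubes lying on its rollers, the other is empty. Start the loaded one: turn its key clockwise as far as it goes to START, hold it there for about half a second, then let go so that it springs back to RUN and stays there. Do not turn the empty mixer's key.

Things in the scene. Friction and masses are not known exactly. Their poses are not given: they have to be found in the camera images.
- key_grip (a point): Grip point of the LOADED mixer's key, on its vertical turning axis, 90 mm above the bench. The black head is an upright slab 34 mm wide (point x), 10 mm thick (point y: pinch across this) and 32 mm tall, from 18 mm below to 14 mm above this point. z up; the frame turns with the key. Below it a steel plate, 38 mm across, top 25 mm below this point, with white ticks at OFF, RUN, START.
- lock (a joint): First part of that key's turn, clockwise from above: 0 = OFF, 0.6 rad = RUN (stop). Light friction (0.03 N m): stays where it is left; starts at 0 to 0.12. The mixer is the fixed white box, 280 x 210 mm, deck 60 mm high, with three tubes (16 x 100 mm) on its four rollers. Key: near the robot, right of centre. Rollers, and a dial 12 mm high left of the key, are over 75 mm from the key's axis.
- key (a joint): Second part of the same key's turn, clockwise from above: 0 = RUN, 0.6 rad = START (stop). A spring resists it (0.05 N m at RUN, 0.11 N m at START) and returns it to 0 when the key is let go; it moves only once the lock has reached RUN. The key's whole turn from OFF is lock + key: 1.2 rad to START.
- spare_lock (a joint): The EMPTY mixer's key, OFF (0) to RUN (0.6 rad): an identical machine with no tubes on its rollers. Starts at 0 to 0.12; leave it.

How it is judged:
By the outcome, as a careful person would: the job done as asked, in the order asked, and still so for the second after the job is handed in, with the robot touching nothing.
It also fails if it takes over 32 s, if anything falls off the work surface, if the arm or the gripper's body presses on something with over 40 N, if the wrist force passes 120 N, or if a joint passes its speed limit or range.

## Robot

A 6-joint arm with a two-finger parallel gripper is mounted at the origin on the work surface. World frame = base frame: x ahead of the robot, y to its left, z up, the work surface at z = 0. Lengths are in m, angles in rad, forces in N, time in s.
With the tool pointing down it reaches from about 0.425 to 1.125 m from the base axis. Payload 14.9 kg.
Tool frame: the origin (TCP) lies on the centre line of the jaws, within the pads' length; the fingertips stand 14 mm ahead of it and the grasp point (between the pads) lies 5 mm behind it; z points along the fingers, y is the line along which they close (so a half turn about z gives the same grasp; the last joint's range is limited). The gripper opens to 91 mm and grips with 3 to 60 N. Pads are 32 mm wide; open, the fingers measure 118 mm over their backs; the gripper's body (76 mm by 178 mm) begins 60 mm behind the grasp point.
Start: joints at [-1.288, 0.379, 1.734, -0, 1.028, -0.033], TCP at [0.217, -0.665, 0.228] pointing down, gripper open.
Joint ranges: [-2.77, 2.77], [-0.74, 2.19], [0, 2.66], [-1.06, 4.2], [0.31, 2.87], [-3.08, 3.08]. Speed limits (rad/s): [1.89, 1.89, 2.39, 3.14, 3.14, 3.14].

## Interface

Orientations are given as a unit quaternion [x, y, z, w].
In Python, from workcell import r gives the robot as it stands.
- The arm moves only by the tool play_rows, never from a script. Its argument "motion" is a list of rows, each a list of 4 numbers: the shift along the tool's x, y, z each as a share of 5 cm, from -1 to 1, then the turn about the tool's z as a share of 6 degrees, from -1 to 1. A call has 1 to 20 rows; each row shifts and turns the commanded pose from where the row before left it, along the tool's axes as they then stand; what a row does not reach is not made up. A row lasts 1/10 s, in which the tool goes at most 50 mm and 8.59 degrees, less where a joint would pass 70% of its speed; a pose out of reach is approached as far as the arm can. A call with a number of a shift or a turn outside -1 to 1 is refused whole. A call with a gripper value outside its range is refused whole. "fingers" is the closure in counts, from 0 (fully open) to 255 (shut), set as the call begins (left out, the last holds). The fingers move at their own pace and stop on an object; "squeeze" is the grip in N (left out, the last holds). Time passes only in rows, so rows that do not move let the fingers close. It gives the time, the measured TCP pose, the force, the opening and the grip force at its end, in the units of the state.
- r.sense(): the state, without advancing time (a new reading comes with each control period).
- r.get_image(name): name is "scene" or "top"; returns (picture, depth): 480x640x3 uint8, red, green, blue; 480x640 float32, m along the optical axis (not along the pixel's ray), 0 where there is no reading.
- r.camera_model(name): a dict with "intrinsics" (3x3 intrinsics, pixels), "dist_coeffs" ([k1, k2, p1, p2, k3] as OpenCV has them; the pictures are not rectified), "pose" (4x4, takes a point from camera to world coordinates). Camera axes: x right, y down, z forward; pixel columns grow to the right and rows downward; lengths in m; the calibration is good to about 2 mm. A picture is of the moment at which its call begins. camera_model takes no time and is no camera call.
- r.job_done(): hands the job in; it is judged then, once.
Trained networks look in the newest picture that a camera, given by its name, has taken for a name from the list of things; names that differ only in an ending like _2 or _b are one class to them, and where a whole thing is asked for, a point or a joint stands for the part that bears it (a point fixed in the world has none). Each returns a list of dicts, best first, with "p" (0 to 1); they miss things now and then, are a little off and sometimes report something else, mostly with a low value. They report only what shows in the picture. A call takes as long as a camera call.
- r.find_in(camera, name): "extent" ([left, top, right, bottom] as shares, 0 to 1, of the picture: columns of its width, rows of its height, round what is visible of it).
- r.masks_of(camera, name): "region" (480x640 bool, what is visible of it) and "extent" ([left, top, right, bottom] as shares, 0 to 1, of the picture: columns of its width, rows of its height, round what is visible of it).
- r.mark_of(camera, name): "at" ([column, row] as shares, 0 to 1, of the picture: columns of its width, rows of its height: a listed point, or the origin of a listed thing).
The state is a dict: "clock": time; "joint_positions": joint angles; "joint_vel": joint speeds; "joint_efforts": joint torques, N m; "ee_pos": TCP position; "tcp_rot": TCP orientation; "contact_force": force on the tool from outside, world axes, zero at the start; "wrist_torque": the same for the moment, N m; "finger_gap": finger opening in m; "finger_force": force on a finger pad.
Only numpy, scipy, OpenCV 4.12 (cv2) and the standard library are available. Lean on these libraries where they do the work, as an engineer would, in place of code of your own. Each camera call takes 0.05 s, during which the arm holds its last target. There are 200 camera calls.

## Working session

There is one attempt and no reset: what is moved stays moved. The work goes in short steps, Python scripts to look and compute and a tool call to move; the robot and the scene stay as the last step left them, time stands still between calls to the robot, and variables do not carry over. Pictures are saved under pics/ and viewed, at most 10 in all, crops included, and the job is handed in when it is done.

Besides the shell and the picture viewer there is one more tool, called as name(argument=value, ...) on one line, values as JSON. play_rows: Moves the arm, as the interface text tells. Shift numbers are shares of 5 cm and turn numbers shares of 6 degrees, none past 1 either way. Its arguments: {"type":"object","properties":{"motion":{"type":"array"},"fingers":{"type":"number"},"squeeze":{"type":"number"}},"required":["motion"]}

```bash
mkdir -p pics; cat > h.py <<'E'
import numpy as np, cv2
from workcell import r
def ray(cam,u,v):
    m=r.camera_model(cam);p=cv2.undistortPoints(np.array([[[u,v]]],float),np.array(m["intrinsics"],float),np.array(m["dist_coeffs"],float))[0,0]
    T=np.array(m["pose"]);return T[:3,3],T[:3,:3]@np.array([p[0],p[1],1.])
def atz(cam,u,v,z):
    o,d=ray(cam,u,v);return o+d*(z-o[2])/d[2]
E
python3 - <<'E'
from h import *
for c in("scene","top"):
    im,d=r.get_image(c);cv2.imwrite(f"pics/{c}0.png",im[...,::-1])
    for n in("key_grip",):
        for q in r.mark_of(c,n):
            u,v=q["at"][0]*640,q["at"][1]*480;print(c,n,q["p"],u,v,atz(c,u,v,.09))
        for q in r.find_in(c,n): print(q["p"],np.array(q["extent"])*[640,480,640,480])
    print(r.camera_model(c)["pose"])
print(r.sense())
E
```

```text
scene key_grip 0.95 443.712 320.112 [0.51674591 0.17761451 0.09      ]
0.86 [432.896 307.104 457.984 332.88 ]
[[-0.70443835  0.4555903  -0.54424635  0.95539972]
 [ 0.70953856  0.43265086 -0.55620884  0.38995636]
 [-0.0179347  -0.77797861 -0.62803474  0.60804187]
 [ 0.          0.          0.          1.        ]]
top key_grip 0.66 199.68 260.4 [0.50935741 0.17850919 0.09      ]
0.5 [192.704 249.984 206.72  269.088]
[[-0.02231925 -0.99049435  0.13573056  0.38483734]
 [-0.9997247   0.02112923 -0.01020201 -0.0551525 ]
 [ 0.00723715 -0.1359209  -0.99069326  1.21489776]
 [ 0.          0.          0.          1.        ]]
{'clock': 0.3, 'joint_positions': array([-1.28827577e+00,  3.79077866e-01,  1.73433415e+00, -3.72855554e-06,
        1.02852550e+00, -3.33140088e-02]), 'joint_vel': array([ 0.00012317, -0.00368601,  0.00033552,  0.00139163,  0.00095708,
       -0.00038752]), 'joint_efforts': array([-1.16069637e-03, -7.62916875e+01, -4.34061849e+01,  6.50014635e-02,
        4.10834758e-02, -4.39624239e-05]), 'ee_pos': array([ 0.21738619, -0.66529445,  0.22774082]), 'tcp_rot': array([ 9.87556790e-01,  1.57262697e-01, -2.30144790e-05, -1.70897982e-04]), 'contact_force': array([ 0.43320337, -0.30350562,  0.7714733 ]), 'wrist_torque': array([ 0.02598741, -0.02739886, -0.03269125]), 'finger_force': 0.0, 'finger_gap': 0.09128662671426033}
```

View pics/top0.png

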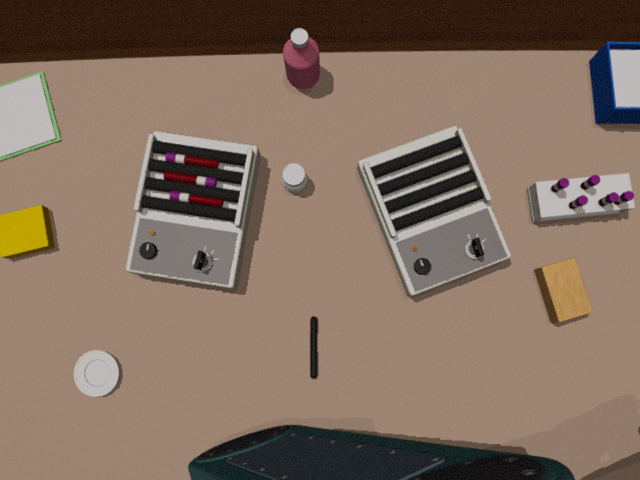

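View pics/scene0.png

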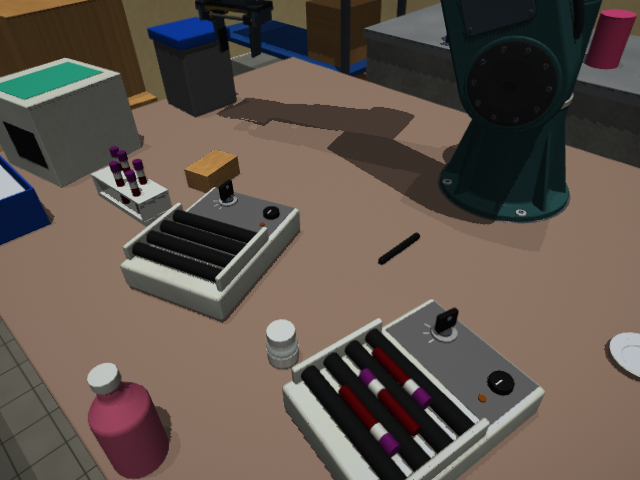

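The left mixer in the top view is the loaded one: it has red tubes and its key is at about (200,260). The right one is empty, with its key at (476,247). Next I'll measure the key axis and head angle.

```bash
python3 - <<'E'
from h import *
out=[]
for c,(x0,y0,x1,y1) in {"scene":(415,295,475,355),"top":(175,235,235,295)}.items():
    im,d=r.get_image(c)
    out.append(cv2.resize(im[y0:y1,x0:x1],(390,390),interpolation=cv2.INTER_CUBIC))
    q=r.masks_of(c,"key_grip")
    if not q: continue
    m=q[0]["region"];print(c,q[0]["p"],m.sum())
    P=[]
    for v,u in zip(*np.nonzero(m)):
        if d[v,u]>0:
            o,dr=ray(c,u,v);P.append(o+dr*d[v,u])
    P=np.array(P);print(P.min(0),P.max(0))
    P=P[(P[:,2]>.08)&(P[:,2]<.115)];print(len(P),P.mean(0),P[:,2].max())
    t=P[P[:,2]>.098];print("top",len(t),t.mean(0))
    a=cv2.minAreaRect(P[:,:2].astype(np.float32)*1000);print(a)
    w,V=np.linalg.eigh(np.cov(P[:,:2].T));print(np.degrees(np.arctan2(V[1,1],V[0,1])),np.sqrt(w))
cv2.imwrite("pics/crop.png",np.hstack(out)[...,::-1])
E
```

```text
scene 0.91 404
[0.49681241 0.17044057 0.06699214] [0.53152606 0.18836765 0.10639975]
346 [0.51597005 0.18061449 0.09564398] 0.10639974814846642
top 167 [0.51481617 0.17983564 0.10277671]
((513.44775390625, 179.40792846679688), (10.339881896972656, 35.369163513183594), 73.51665496826172)
160.06087982837434 [0.00256658 0.01053337]
top 0.49 175
[0.49323009 0.17138812 0.06118912] [0.52522449 0.19685939 0.10897126]
148 [0.50905653 0.1786639  0.09915262] 0.10897125511648653
top 106 [0.50973014 0.17959834 0.10300266]
((509.5892639160156, 180.13003540039062), (11.247883796691895, 33.28557205200195), 74.15676879882812)
163.2763900681569 [0.00316013 0.00962457]
```

View pics/crop.png

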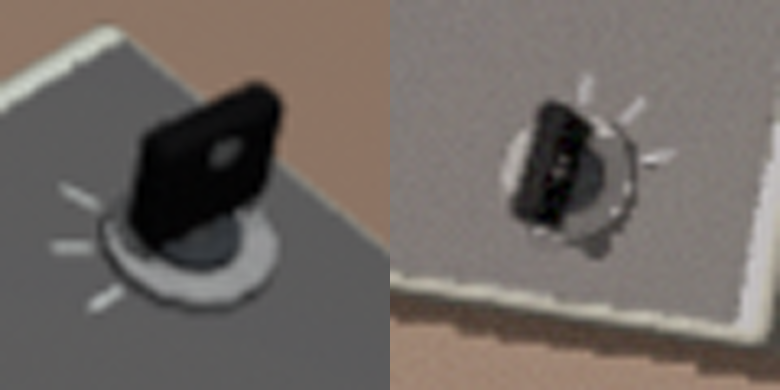

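The crop shows the head lined up near OFF, with three ticks running clockwise. The axis is at about (0.511, 0.180) and the slab points along 163.5°. I'll move there at the current height in two legs.

play_rows(motion=[[0.744,-0.61,0,0],[0.744,-0.61,0,0],[0.744,-0.61,0,0],[0.744,-0.61,0,0],[0.744,-0.61,0,0],[0.744,-0.61,0,0],[0.744,-0.61,0,0],[0.744,-0.61,0,0],[0.744,-0.61,0,0],[0.415,-0.874,0,0],[0.415,-0.874,0,0],[0.415,-0.874,0,0],[0.415,-0.874,0,0],[0.415,-0.874,0,0],[0.415,-0.874,0,0],[0.415,-0.874,0,0],[0.415,-0.874,0,0],[0.415,-0.874,0,0],[0.415,-0.874,0,0]], fingers=0, squeeze=20)

```text
clock: 2.4
ee_pos: [0.5119, 0.1815, 0.2282]
tcp_rot: [0.988, 0.157, 0.0, -0.0]
contact_force: [1.0, -0.2, -0.2]
finger_gap: 0.0914
finger_force: 0.0
```

play_rows(motion=[[0,0,0,-1],[0,0,0,-1],[0,0,0,-1],[0,0,0,-1],[0,0,0,-1],[0,0,0,-1],[0,0,0,-1],[0,0,0,-1],[0,0,0,-1],[0,0,0,-1],[0,0,0,-1],[0,0,0,-1],[0,0,0,-1],[0,0,0,-1],[0,0,0,-1],[0,0,0,-1],[0,0,0,-1],[0,0,0,-1],[0,0,0,-1],[0,0,0,-1]])

```text
clock: 4.4
ee_pos: [0.5119, 0.1793, 0.228]
tcp_rot: [0.356, 0.935, 0.0, 0.0]
contact_force: [0.7, 0.3, -0.6]
finger_gap: 0.0914
finger_force: 0.0
```

play_rows(motion=[[0,0,0,-1],[0,0,0,-1],[0,0,0,-1],[0,0,0,-1],[0,0,0,-0.2],[0,0,0,0],[0,0,0,0]])

```text
clock: 5.1
ee_pos: [0.5119, 0.1793, 0.228]
tcp_rot: [0.146, 0.989, 0.0, 0.0]
contact_force: [-0.0, -0.3, 0.1]
finger_gap: 0.0914
finger_force: 0.0
```

```bash
cat > s.py <<'E'
from h import *
from scipy.spatial.transform import Rotation as R
s=r.sense();M=R.from_quat(s["tcp_rot"]).as_matrix()
print(s["clock"],s["ee_pos"],"ang",np.degrees(np.arctan2(M[1,0],M[0,0])),"q",s["joint_positions"],s["contact_force"],s["wrist_torque"],s["finger_gap"],s["finger_force"])
print("shares to key",M.T@(np.array([.5115,.1797,.086])-s["ee_pos"])/.05)
E
python3 s.py
```

```text
5.1 [0.51193469 0.17934075 0.22799023] ang 163.156606350187 q [ 2.93992832e-01  1.30898278e-01  2.05318634e+00 -1.78006966e-06
  9.57396288e-01 -9.82829796e-01] [-0.01088165 -0.30442403  0.114149  ] [ 0.04090154 -0.14817992  0.01521123] 0.09137916307169372 0.0
shares to key [0.0106691  0.00418519 2.83980392]
```

play_rows(motion=[[0,0,0.6,0],[0,0,0.6,0],[0,0,0.6,0],[0,0,0.5,0],[0,0,0.3,0],[0,0,0.2,0],[0,0,0.04,0],[0,0,0,0],[0,0,0,0]])

```text
clock: 6.0
ee_pos: [0.5125, 0.1795, 0.0869]
tcp_rot: [0.145, 0.989, 0.0, 0.001]
contact_force: [0.2, -0.3, -0.6]
finger_gap: 0.0912
finger_force: 0.0
```

play_rows(motion=[[0,0,0,0],[0,0,0,0],[0,0,0,0],[0,0,0,0],[0,0,0,0],[0,0,0,0],[0,0,0,0],[0,0,0,0]], fingers=255, squeeze=5)

```text
clock: 6.8
ee_pos: [0.5119, 0.1793, 0.0859]
tcp_rot: [0.145, 0.989, -0.0, -0.0]
contact_force: [-0.3, 0.2, 0.7]
finger_gap: 0.03
finger_force: 0.0
```

```bash
python3 s.py
```

```text
6.8 [0.51189016 0.17934397 0.08590397] ang 163.2951534175324 q [ 2.94015701e-01  3.55627003e-01  2.10069498e+00  2.00179428e-05
  6.85361449e-01 -9.85241552e-01] [-0.33475992  0.152922    0.70401535] [ 0.06625582 -0.13615292 -0.01494453] 0.03001212961817066 0.0
shares to key [ 0.00952087  0.00457698 -0.00191993]
```

play_rows(motion=[[0,0,0,0],[0,0,0,0],[0,0,0,0],[0,0,0,0],[0,0,0,0]])

```text
clock: 7.3
ee_pos: [0.5116, 0.1787, 0.0859]
tcp_rot: [0.145, 0.989, -0.001, -0.0]
contact_force: [-0.7, -7.9, 3.4]
finger_gap: 0.01
finger_force: 5.0
```

```bash
python3 s.py
```

```text
7.3 [0.51161892 0.17867495 0.08587848] ang 163.31951779126234 q [ 2.93379071e-01  3.55407914e-01  2.10110757e+00 -1.32441482e-03
  6.86186567e-01 -9.85263101e-01] [-0.66028086 -7.91789876  3.35703483] [-1.46928913  0.02624342  0.00997913] 0.00995040635138239 5.000029318034649
shares to key [ 0.00816385  0.01895239 -0.00245153]
```

play_rows(motion=[[0,-0.02,0,0],[0,0,0,0]])

```text
clock: 7.5
ee_pos: [0.5116, 0.1784, 0.086]
tcp_rot: [0.145, 0.989, 0.0, 0.0]
contact_force: [0.3, 1.3, 0.0]
finger_gap: 0.0101
finger_force: 5.0
```

```bash
python3 s.py
```

```text
7.5 [0.51163832 0.17843304 0.08597079] ang 163.28645441629945 q [ 2.92463144e-01  3.54730428e-01  2.10189129e+00  2.78520557e-04
  6.84785367e-01 -9.86842503e-01] [0.27562501 1.34723295 0.01301512] [ 0.21939519 -0.06993397  0.05314906] 0.010110800800406109 5.00003881752491
shares to key [ 0.00993678  0.02347335 -0.00057894]
```

play_rows(motion=[[0,0,0,0],[0,0,0,0.8],[0,0,0,0.8],[0,0,0,0.8],[0,0,0,0.8],[0,0,0,0.8],[0,0,0,0]], squeeze=25)

```text
clock: 8.2
ee_pos: [0.5119, 0.1788, 0.086]
tcp_rot: [0.349, 0.937, 0.0, 0.0]
contact_force: [0.3, 3.8, -2.3]
finger_gap: 0.0097
finger_force: 25.0
```

```bash
python3 s.py
```

```text
8.2 [0.51186952 0.17880804 0.0859788 ] ang 139.12352372808695 q [ 2.92884760e-01  3.54947009e-01  2.10153368e+00  6.76288891e-04
  6.84306638e-01 -5.65006356e-01] [ 0.31622529  3.79639888 -2.25270199] [ 1.1010695  -0.31532066 -0.03879614] 0.009749786017867787 25.000591278076172
shares to key [ 0.01726262  0.00865252 -0.0004173 ]
```

play_rows(motion=[[0,0,0,0.8],[0,0,0,0.8],[0,0,0,0.8],[0,0,0,0.8],[0,0,0,0.8],[0,0,0,0]])

```text
clock: 8.8
ee_pos: [0.5122, 0.179, 0.086]
tcp_rot: [0.536, 0.844, 0.001, 0.0]
contact_force: [2.6, 7.8, -6.3]
finger_gap: 0.0098
finger_force: 25.0
```

```bash
python3 s.py
```

```text
8.8 [0.51223371 0.17904281 0.08597788] ang 115.16684189986351 q [ 2.93030164e-01  3.55179487e-01  2.10117761e+00  9.30602526e-04
  6.83493075e-01 -1.46934843e-01] [ 2.56478597  7.75485146 -6.32345781] [ 1.6230137  -0.72435651  0.12041458] 0.009769322581118994 25.001016855239868
shares to key [ 0.01813648 -0.00769088 -0.00045034]
```

play_rows(motion=[[0.009,0.009,0,0.8],[0,0,0,0.8],[0,0,0,0.8],[0,0,0,0]])

```text
clock: 9.2
ee_pos: [0.5125, 0.1793, 0.086]
tcp_rot: [0.637, 0.771, 0.001, 0.0]
contact_force: [4.9, 3.4, -5.5]
finger_gap: 0.0101
finger_force: 25.0
```

```bash
python3 s.py
```

```text
9.2 [0.51251087 0.1792692  0.08600396] ang 100.80004907272776 q [ 2.93579585e-01  3.55597667e-01  2.10045587e+00 -7.23264596e-05
  6.83883549e-01  1.05139299e-01] [ 4.85684692  3.44879517 -5.50732375] [ 0.59899235 -0.9366772   0.1310149 ] 0.010093228911190763 25.000959634780884
shares to key [ 1.22518340e-02 -1.82449379e-02  5.06843386e-05]
```

play_rows(motion=[[0,0,0,0.5],[0,0,0,0.5],[0,0,0,0.4],[0,0,0,0]])

```text
clock: 9.6
ee_pos: [0.5125, 0.1795, 0.0861]
tcp_rot: [0.691, 0.723, 0.001, 0.0]
contact_force: [3.8, 7.4, -5.1]
finger_gap: 0.0127
finger_force: 26.3
```

```bash
python3 s.py
```

```text
9.6 [0.51252879 0.17953105 0.08606889] ang 92.5503591255849 q [ 2.94017954e-01  3.55557211e-01  2.10033336e+00 -2.49519711e-05
  6.83875239e-01  2.49525503e-01] [ 3.77929168  7.36485599 -5.11366759] [ 1.31681693 -0.73777886  1.00736691] 0.012685490584325845 26.33319452404976
shares to key [ 0.00429059 -0.02040752  0.00134337]
```

Wrist torque is 1 N·m and the head is twisted slightly in the pads, so the key is at the START stop. I'll hold briefly, then release.

play_rows(motion=[[0,0,0,0],[0,0,0,0],[0,0,0,0]])

```text
clock: 9.9
ee_pos: [0.5125, 0.1795, 0.0861]
tcp_rot: [0.691, 0.723, 0.001, 0.0]
contact_force: [4.2, 7.2, -4.6]
finger_gap: 0.0127
finger_force: 26.3
```

play_rows(motion=[[0,0,0,0],[0,0,0,0],[0,0,0,0],[0,0,0,0],[0,0,0,0],[0,0,0,0],[0,0,0,0],[0,0,0,0],[0,0,0,0],[0,0,0,0],[0,0,0,0],[0,0,0,0]], fingers=0)

```text
clock: 11.1
ee_pos: [0.5118, 0.179, 0.0859]
tcp_rot: [0.692, 0.722, -0.0, -0.0]
contact_force: [0.5, -0.7, 0.7]
finger_gap: 0.091
finger_force: 0.0
```

play_rows(motion=[[0,0,-0.2,0],[0,0,-0.5,0],[0,0,-0.6,0],[0,0,-0.6,0],[0,0,-0.6,0],[0,0,-0.6,0],[0,0,-0.6,0],[0,0,0,0],[0,0,0,0]])

```text
clock: 12.0
ee_pos: [0.5119, 0.179, 0.2718]
tcp_rot: [0.692, 0.722, 0.001, 0.0]
contact_force: [-0.4, -0.9, -1.0]
finger_gap: 0.0911
finger_force: 0.0
```

```bash
python3 s.py; python3 - <<'E'
from h import *
im,d=r.get_image("scene")
cv2.imwrite("pics/after.png",cv2.resize(im[285:365,395:495],(750,600),interpolation=cv2.INTER_CUBIC)[...,::-1])
q=r.masks_of("scene","key_grip")
for k in q[:1]:
    P=[]
    for v,u in zip(*np.nonzero(k["region"])):
        o,dr=ray("scene",u,v);P.append(o+dr*d[v,u])
    P=np.array(P);P=P[(P[:,2]>.08)&(P[:,2]<.115)]
    print(k["p"],len(P),cv2.minAreaRect(P[:,:2].astype(np.float32)*1000))
E
```

```text
12.0 [0.51192897 0.17901983 0.27177912] ang 92.49527914919504 q [ 2.93434309e-01  7.48105157e-02  2.02559959e+00 -1.47228081e-05
  1.03958054e+00  2.49891219e-01] [-0.3669083  -0.93264239 -0.98069331] [-0.02786077 -0.10883365  0.01473044] 0.09106115454154289 0.0
shares to key [ 0.01253778 -0.01375814  3.71557067]
0.94 399 ((513.3870239257812, 179.525634765625), (12.31055736541748, 35.72509002685547), 45.583831787109375)
```

View pics/after.png

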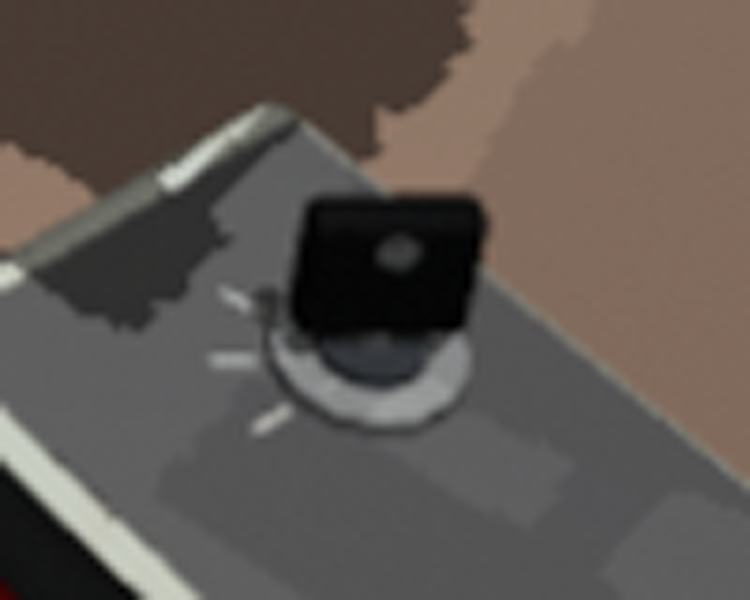

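The key now points at the middle tick (RUN). I'll check the tick directions numerically.

```bash
python3 - <<'E'
from h import *
A=np.array([.512,.179])
for n,a,b in(("OFF",(253,432),(290,410)),("RUN",(210,359),(255,360)),("START",(222,290),(250,307))):
    P=[atz("scene",395+x/7.5-.5,285+y/7.5-.5,.0605)[:2] for x,y in(a,b)]
    m=(P[0]+P[1])/2-A
    print(n,np.degrees(np.arctan2(m[1],m[0])),np.linalg.norm(m),np.degrees(np.arctan2(*(P[0]-P[1])[::-1])))
im,d=r.get_image("top")
cv2.imwrite("pics/top1.png",im[...,::-1])
# mixer yaw from deck points, top & scene depth
im,d=r.get_image("scene");m=r.camera_model("scene")
v,u=np.mgrid[0:480:1,0:640:1];p=cv2.undistortPoints(np.stack([u,v],-1).reshape(-1,1,2).astype(float),np.array(m["intrinsics"],float),np.array(m["dist_coeffs"],float))[:,0]
T=np.array(m["pose"]);W=(np.c_[p,np.ones(len(p))]*d.reshape(-1,1))@T[:3,:3].T+T[:3,3]
s=(d.ravel()>0)&(W[:,2]>.04)&(W[:,2]<.12)&(abs(W[:,0]-.58)<.25)&(abs(W[:,1]-.22)<.17)
Q=W[s];Q=Q[np.hypot(Q[:,0]-.75,Q[:,1]-.05)>.0];print(len(Q),Q.min(0),Q.max(0))
Q=Q[(Q[:,2]>.052)&(Q[:,2]<.066)]
print(cv2.minAreaRect(Q[:,:2].astype(np.float32)*1000))
E
```

```text
OFF -10.474974739325503 0.02598772893409605 -11.833874320184929
RUN -46.143991944006736 0.02633434764778783 -47.57862314943678
START -79.88367399090026 0.02810060944399023 -88.25784938937414
30548 [0.46599851 0.07537503 0.0400189 ] [0.76447901 0.32802166 0.10637218]
((619.0194091796875, 201.466796875), (210.3468475341797, 280.39447021484375), 79.96166229248047)
```

```bash
python3 -c "
from workcell import r
print(r.job_done())"
```

```text
the job is handed in; nothing more can be done
None
```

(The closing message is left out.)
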